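# Nest the steel dish, cup and beaker on the kitchen counter

### The job

Nest the three open steel vessels so they can go into the pantry as one: the cup upright in the wide dish, and the slim tall beaker upright in the cup. Set each one gently down on the floor of the next rather than dropping it, and leave the dish and the closed sugar shaker standing where they are.

Things in the scene. Friction and masses are not known exactly. Their poses are not given: they have to be found in the camera images.
- dish: The widest vessel: a plain round open dish of bare steel standing on the counter, 160 mm across the rim, 144 mm across the foot, 45 mm high, wall 3 mm, floor 4 mm thick, about 400 g. It is not picked up. Origin: centre of its underside; z up.
- cup_center (a point): The middle vessel: a plain straight-sided round open cup of bare steel without handle, 66 mm outside diameter, 60 mm inside, 56 mm high, wall 3 mm, floor 4 mm thick, about 120 g, standing upright. The point is at its centre, 28 mm above its underside; z up.
- beaker_center (a point): The smallest vessel by width, and the tallest: a plain straight-sided slim open beaker of bare steel, 38 mm outside diameter, 98 mm high, wall 3 mm, floor 4 mm thick, about 100 g, standing upright. In the cup it has 11 mm of room all round and its top stands 46 mm above the cup's rim. The point is at its centre, 49 mm above its underside; z up.
- shaker_center (a point): A lookalike to be left alone: a closed steel sugar shaker with a domed, pierced top and a black band under it, 44 mm diameter (48 mm at the top), 92 mm high, standing upright. The point is at its centre, 46 mm above its underside; z up.
Not all that is in view belongs to the job. What is shaped like the part that bears beaker_center but green or purple is not meant. Several things have the shape of the dish; the one meant has the colours described above.

How it is judged:
By the outcome, as a careful person would: the job done as asked, in the order asked, and still so for the second after the job is handed in, with the robot touching nothing.
It also fails if it takes over 64 s, if anything falls off the work surface, if the arm or the gripper's body presses on something with over 40 N, if the wrist force passes 120 N, or if a joint passes its speed limit or range.

### The arm

A 6-joint arm with a two-finger parallel gripper is mounted at the origin on the work surface. World frame = base frame: x ahead of the robot, y to its left, z up, the work surface at z = 0. Lengths are in m, angles in rad, forces in N, time in s.
With the tool pointing down it reaches from about 0.375 to 0.975 m from the base axis. Payload 3.8 kg.
Tool frame: the origin (TCP) lies between the finger pads; the fingertips stand 19 mm ahead of it and the grasp point (between the pads) is the TCP; z points along the fingers, y is the line along which they close (so a half turn about z gives the same grasp; the last joint's range is limited). The gripper opens to 88 mm and grips with 3 to 60 N. Pads are 18 mm wide; open, the fingers measure 123 mm over their backs; the gripper's body (75 mm by 187 mm) begins 45 mm behind the grasp point.
Start: joints at [1.077, 0.264, 1.604, -0, 1.274, -0.037], TCP at [0.298, 0.606, 0.258] pointing down, gripper open.
Joint ranges: [-2.63, 2.63], [-0.94, 2.18], [0.31, 2.57], [-1.31, 4.45], [0, 2.66], [-2.55, 2.55]. Speed limits (rad/s): [2.57, 2.57, 3.14, 3.14, 3.14, 3.14].

### API

Orientations are given as a rotation vector (axis times angle).
In Python, from bench import sensors, optics, workorder, finder gives the robot as it stands.
- The arm moves only by the tool carry_out, never from a script. Its argument "deltas" is a list that holds one entry, the list of rows, each a list of 5 numbers: the shift along the world's x, y, z in m, then the turn about the world's z in rad, then the opening, from 0 (shut) to 1 (fully open). A call has 1 to 20 rows; each row is the pose to reach, as a shift and turn from the pose commanded when the call began; what a row does not reach only later rows make up. A row lasts 1/10 s, in which the tool goes at most 50 mm and 8.59 degrees, less where a joint would pass 70% of its speed; a pose out of reach is approached as far as the arm can. A call with a gripper value outside its range is refused whole. The fingers move at their own pace and stop on an object; "squeeze" is the grip in N (left out, the last holds). Time passes only in rows, so rows that repeat a pose let the fingers close. It gives the time, the measured TCP pose, the force, the opening and the grip force at its end, in the units of the state.
- sensors.sense(): the state, without advancing time (a new reading comes with each control period).
- optics.get_image(name): name is "scene" or "top"; returns the picture (420x560x3 uint8, red, green, blue); there is no depth.
- optics.camera_params(name): a dict with "fovy" (degrees; the focal length in pixels is half the picture's height over the tangent of half this angle, whatever the lens; pixels are square), "cx", "cy" (the principal point, pixels), "position" and "rotation" of the camera in the world. Camera axes: x right, y down, z forward; pixel columns grow to the right and rows downward; lengths in m; the calibration is good to about 2 mm. A picture is of the moment at which its call begins. camera_params takes no time and is no camera call.
- workorder.finish_job(): hands the job in; it is judged then, once.
Trained networks look in the newest picture that a camera, given by its name, has taken for a name from the list of things; names that differ only in an ending like _2 or _b are one class to them, and where a whole thing is asked for, a point or a joint stands for the part that bears it (a point fixed in the world has none). Each returns a list of dicts, best first, with "confidence" (0 to 1); they miss things now and then, are a little off and sometimes report something else, mostly with a low value. They report only what shows in the picture. A call takes as long as a camera call. They do not tell look-alikes from the thing itself.
- finder.silhouettes(query, camera): "pixels" (420x560 bool, what is visible of it).
- finder.spot_point(query, camera): "point" ([x, y, z] in m, in world coordinates, good to about 4 mm: a listed point, or the origin of a listed thing).
The state is a dict: "time": time; "qpos": joint angles; "qd": joint speeds; "effort": joint torques, N m; "tcp_pos": TCP position; "eef_rot": TCP orientation; "ft_force": force on the tool from outside, world axes, zero at the start; "torque": the same for the moment, N m; "grip_width": finger opening in m; "grip_force": force on a finger pad.
Only numpy, scipy, OpenCV 4.12 (cv2) and the standard library are available. Lean on these libraries where they do the work, as an engineer would, in place of code of your own. Each camera call takes 0.05 s, during which the arm holds its last target. There are 200 camera calls.

## Working session

There is one attempt and no reset: what is moved stays moved. The work goes in short steps, Python scripts to look and compute and a tool call to move; the robot and the scene stay as the last step left them, time stands still between calls to the robot, and variables do not carry over. Pictures are saved under pics/ and viewed, at most 10 in all, crops included, and the job is handed in when it is done.

Besides the shell and the picture viewer there is one more tool, called as name(argument=value, ...), one argument or row to a line, values as JSON. carry_out: Moves the arm, as the interface text tells. Its arguments: {"type":"object","properties":{"deltas":{"type":"array","items":{"type":"array","items":{"type":"array","items":{"type":"number"}}}},"squeeze":{"type":"number"}},"required":["deltas"]}

```bash
mkdir -p pics
python3 - <<'E'
from bench import sensors, optics, finder
import cv2, numpy as np
for c in ("scene","top"):
    im=optics.get_image(c); cv2.imwrite(f"pics/{c}0.png",im[:,:,::-1])
    p=optics.camera_params(c); print(c,{k:np.round(v,3).tolist() for k,v in p.items() if k!='name'})
    for q in ("dish","cup_center","beaker_center","shaker_center"):
        for r in finder.spot_point(q,c): print(c,q,round(r["confidence"],2),np.round(r["point"],4))
s=sensors.sense(); print(s["tcp_pos"],s["eef_rot"],s["time"],s["grip_width"])
a=cv2.imread("pics/scene0.png");b=cv2.imread("pics/top0.png")
E
```

```text
scene {'fovy': 57.638, 'cx': 275.015, 'cy': 215.126, 'position': [1.138, 0.186, 0.537], 'rotation': [-1.423, -1.867, 1.008]}
scene dish 0.96 [0.4783 0.2791 0.0011]
scene dish 0.76 [2.333e-01 2.880e-01 1.000e-04]
scene cup_center 0.85 [ 0.6173 -0.0994  0.0283]
scene beaker_center 0.92 [0.6489 0.0572 0.0463]
scene beaker_center 0.7 [0.6642 0.2125 0.0535]
scene beaker_center 0.63 [0.6174 0.1417 0.0451]
scene shaker_center 0.77 [ 0.4763 -0.2993  0.0462]
top {'fovy': 55.402, 'cx': 274.696, 'cy': 214.722, 'position': [0.337, 0.015, 1.037], 'rotation': [-2.187, 2.142, -0.164]}
top dish 0.93 [4.793e-01 2.828e-01 4.000e-04]
top dish 0.59 [0.2347 0.2912 0.0022]
top cup_center 0.82 [ 0.6206 -0.1021  0.0278]
top cup_center 0.57 [0.621  0.1426 0.0493]
top beaker_center 0.88 [0.6479 0.0569 0.0475]
top beaker_center 0.86 [0.6651 0.2136 0.0478]
top beaker_center 0.53 [0.62   0.1369 0.0478]
top shaker_center 0.95 [ 0.4785 -0.3027  0.0436]
[0.29772535 0.60576589 0.25764225] [-7.11298922e-01 -3.06000029e+00  1.95763837e-04] 0.5 0.08809286271267669
```

View pics/scene0.png

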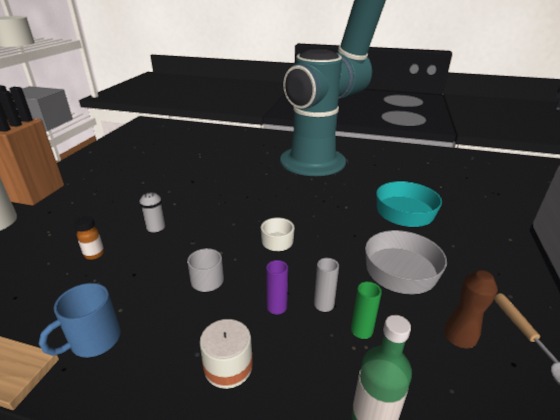

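View pics/top0.png

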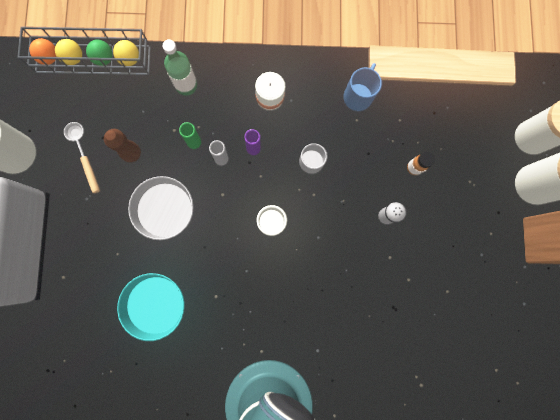

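Candidates in the scene view: beaker shapes are purple (277,287), steel (326,285) and green (366,310), and the steel one fits. For dishes, teal is at (408,203) and bare steel at (404,261), so steel fits. The cup is bare steel at (206,270); the cream ramekin (278,234) and the shaker (152,212) are not meant. I'll confirm this in one crop.

Run:
```python
import cv2
a=cv2.imread("pics/scene0.png")[175:350,180:460]
cv2.imwrite("pics/crop0.png",cv2.resize(a,(784,490),interpolation=cv2.INTER_CUBIC))
```

```text
(no output)
```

View pics/crop0.png

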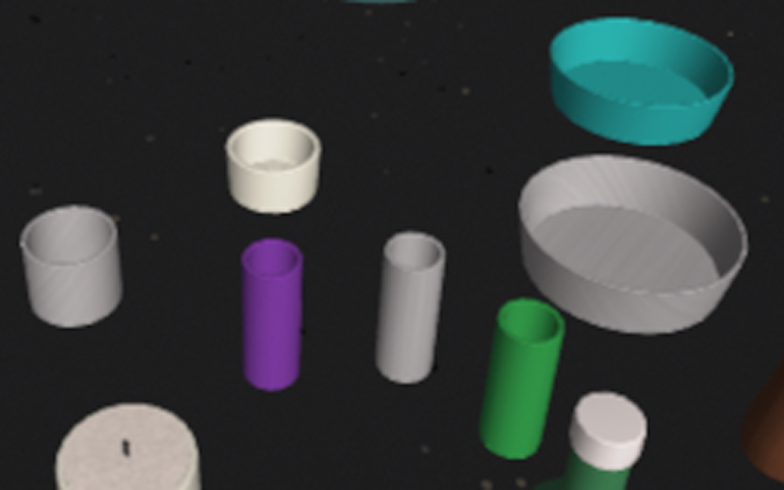

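carry_out(
  deltas=[
    [[0.03,-0.035,0,-0.14,0.95],[0.06,-0.07,0,-0.28,0.95],[0.09,-0.105,0,-0.42,0.95],[0.12,-0.14,0,-0.56,0.95],[0.15,-0.18,0,-0.7,0.95],[0.17,-0.22,0,-0.84,0.95],[0.19,-0.26,0,-0.98,0.95],[0.21,-0.3,0,-1.114,0.95],[0.23,-0.34,0,-1.114,0.95],[0.25,-0.38,0,-1.114,0.95],[0.27,-0.42,0,-1.114,0.95],[0.28,-0.46,0,-1.114,0.95],[0.29,-0.5,0,-1.114,0.95],[0.3,-0.54,0,-1.114,0.95],[0.31,-0.58,0,-1.114,0.95],[0.315,-0.62,0,-1.114,0.95],[0.32,-0.66,0,-1.114,0.95],[0.321,-0.69,0,-1.114,0.95],[0.321,-0.706,0,-1.114,0.95],[0.321,-0.706,0,-1.114,0.95]],
  ],
  squeeze=12,
)

```text
time: 2.5
tcp_pos: [0.6186, -0.1019, 0.2577]
eef_rot: [-2.224, -2.218, 0.0]
ft_force: [-0.2, 0.5, 0.1]
grip_width: 0.0839
grip_force: 0.0
```

The crop confirms the steel beaker (410,305), steel cup (70,265) and steel dish (630,245), all open and bare grey. Next is a second measurement of the cup and dish from above the cup.

Run:
```python
from bench import optics, finder
import cv2, numpy as np
for c in ("scene","top"):
    im=optics.get_image(c)
    if c=="scene": cv2.imwrite("pics/s1.png",im[:,:,::-1])
    for q in ("dish","cup_center","beaker_center"):
        for r in finder.spot_point(q,c): print(c,q,round(r["confidence"],2),np.round(r["point"],4))
```

```text
scene dish 0.85 [0.479  0.2824 0.0025]
scene dish 0.76 [ 0.2343  0.2911 -0.0006]
scene cup_center 0.6 [ 0.617  -0.1031  0.0253]
scene beaker_center 0.66 [0.6505 0.0581 0.0473]
scene beaker_center 0.63 [0.6613 0.2095 0.0538]
scene beaker_center 0.61 [0.6187 0.141  0.048 ]
top dish 0.97 [0.2352 0.2924 0.0024]
top beaker_center 0.83 [0.6628 0.2136 0.0456]
top beaker_center 0.78 [0.6216 0.1415 0.0476]
top beaker_center 0.73 [0.6524 0.0578 0.0498]
```

View pics/s1.png

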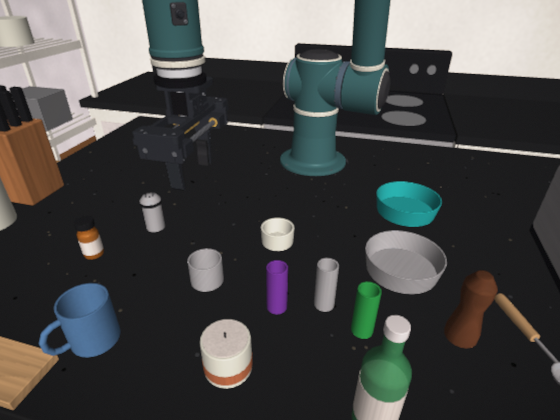

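The picture shows the gripper at (180,130) above the cup (206,270), with nothing in its way and its closing line along x. The cup averages (0.618,-0.102), right under the TCP, so I descend straight down and grasp.

carry_out(
  deltas=[
    [[0,0,-0.04,0,0.95],[0,0,-0.08,0,0.95],[0,0,-0.12,0,0.95],[0,0,-0.15,0,0.95],[0,0,-0.175,0,0.95],[0,0,-0.195,0,0.95],[0,0,-0.208,0,0.95],[0,0,-0.214,0,0.95],[0,0,-0.214,0,0.95],[0,0,-0.214,0,0.85],[0,0,-0.214,0,0.8],[0,0,-0.214,0,0.75],[0,0,-0.214,0,0.7],[0,0,-0.214,0,0.65],[0,0,-0.214,0,0.6],[0,0,-0.214,0,0.6],[0,0,-0.214,0,0.6],[0,0,-0.214,0,0.6]],
  ],
  squeeze=15,
)

```text
time: 4.7
tcp_pos: [0.6189, -0.1004, 0.0448]
eef_rot: [2.221, 2.221, 0.0]
ft_force: [-2.8, -0.3, 5.9]
grip_width: 0.0648
grip_force: 15.0
```

carry_out(
  deltas=[
    [[0,0,0.01,0,0.6],[0,0,0.03,0,0.6],[0,0,0.06,0,0.6],[0,0,0.1,0,0.6],[0,0,0.14,0,0.6],[-0.005,0.015,0.16,0,0.6],[-0.015,0.045,0.165,0,0.6],[-0.03,0.08,0.165,0,0.6],[-0.043,0.115,0.165,0,0.6],[-0.056,0.15,0.165,0,0.6],[-0.069,0.185,0.165,0,0.6],[-0.082,0.22,0.165,0,0.6],[-0.095,0.255,0.165,0,0.6],[-0.108,0.29,0.165,0,0.6],[-0.12,0.325,0.165,0,0.6],[-0.13,0.355,0.165,0,0.6],[-0.137,0.373,0.165,0,0.6],[-0.14,0.382,0.165,0,0.6],[-0.14,0.382,0.165,0,0.6],[-0.14,0.382,0.165,0,0.6]],
  ],
)

```text
time: 6.7
tcp_pos: [0.4789, 0.2812, 0.2087]
eef_rot: [2.221, 2.221, -0.0]
ft_force: [0.7, -0.2, -1.7]
grip_width: 0.0648
grip_force: 15.0
```

carry_out(
  deltas=[
    [[0,0,-0.03,0,0.6],[0,0,-0.06,0,0.6],[0,0,-0.09,0,0.6],[0,0,-0.115,0,0.6],[0,0,-0.135,0,0.6],[0,0,-0.147,0,0.6],[0,0,-0.152,0,0.6],[0,0,-0.155,0,0.6],[0,0,-0.157,0,0.6],[0,0,-0.158,0,0.6],[0,0,-0.158,0,0.6],[0,0,-0.158,0,0.6]],
  ],
)

```text
time: 7.9
tcp_pos: [0.4791, 0.2821, 0.0513]
eef_rot: [2.221, 2.221, 0.002]
ft_force: [0.1, -0.3, -1.0]
grip_width: 0.0647
grip_force: 15.0
```

carry_out(
  deltas=[
    [[0,0,-0.001,0,0.6],[0,0,-0.002,0,0.6],[0,0,-0.002,0,0.6],[0,0,-0.002,0,0.6]],
  ],
)

```text
time: 8.3
tcp_pos: [0.4789, 0.2819, 0.0488]
eef_rot: [2.221, 2.221, 0.001]
ft_force: [0.4, -0.3, -0.5]
grip_width: 0.0651
grip_force: 15.0
```

carry_out(
  deltas=[
    [[0,0,-0.0005,0,0.6],[0,0,-0.001,0,0.6],[0,0,-0.001,0,0.6],[0,0,-0.001,0,0.6]],
  ],
)

```text
time: 8.7
tcp_pos: [0.4789, 0.2819, 0.0487]
eef_rot: [-2.221, -2.221, -0.0]
ft_force: [-2.4, -1.4, 5.4]
grip_width: 0.0646
grip_force: 15.0
```

The force rise to 5.4 N shows the cup is on the dish floor. I'll open and rise.

carry_out(
  deltas=[
    [[0,0,0,0,0.78],[0,0,0,0,0.82],[0,0,0,0,0.86],[0,0,0,0,0.9],[0,0,0,0,0.92],[0,0,0,0,0.92],[0,0,0.01,0,0.92],[0,0,0.03,0,0.92],[0,0,0.06,0,0.92],[0,0,0.1,0,0.92],[0,0,0.14,0,0.92],[0,0,0.17,0,0.85],[0.02,-0.02,0.18,0,0.75],[0.04,-0.04,0.18,0,0.7],[0.06,-0.06,0.18,0,0.7],[0.09,-0.09,0.18,0,0.7],[0.12,-0.12,0.18,0,0.7],[0.14,-0.142,0.18,0,0.7],[0.14,-0.142,0.18,0,0.7]],
  ],
)

```text
time: 10.6
tcp_pos: [0.621, 0.1369, 0.2284]
eef_rot: [2.224, 2.216, 0.001]
ft_force: [-1.0, 0.6, 0.2]
grip_width: 0.0616
grip_force: 0.0
```

Run:
```python
from bench import optics, finder
import cv2, numpy as np
for c in ("scene","top"):
    im=optics.get_image(c)
    if c=="scene": cv2.imwrite("pics/s2.png",im[:,:,::-1])
    for q in ("dish","cup_center"):
        for r in finder.spot_point(q,c): print(c,q,round(r["confidence"],2),np.round(r["point"],4))
```

```text
scene dish 0.96 [0.4763 0.2835 0.0042]
scene dish 0.82 [0.2327 0.2892 0.0004]
scene cup_center 0.83 [0.479  0.2811 0.0338]
```

View pics/s2.png

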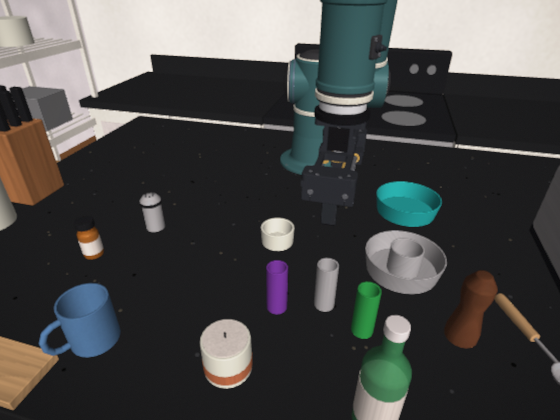

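The picture shows the cup standing upright in the steel dish at (405,258), with the gripper above the steel beaker (326,285). Now I grasp the beaker.

carry_out(
  deltas=[
    [[0,0,-0.03,0,0.7],[0,0,-0.06,0,0.7],[0,0,-0.09,0,0.7],[0,0,-0.115,0,0.7],[0,0,-0.132,0,0.7],[0,0,-0.142,0,0.7],[0,0,-0.146,0,0.7],[0,0,-0.146,0,0.7],[0,0,-0.146,0,0.6],[0,0,-0.146,0,0.55],[0,0,-0.146,0,0.5],[0,0,-0.146,0,0.45],[0,0,-0.146,0,0.4],[0,0,-0.146,0,0.35],[0,0,-0.146,0,0.3],[0,0,-0.146,0,0.3],[0,0,-0.146,0,0.3]],
  ],
)

```text
time: 12.6
tcp_pos: [0.6193, 0.1399, 0.0823]
eef_rot: [2.221, 2.221, 0.002]
ft_force: [1.4, 0.7, 3.7]
grip_width: 0.0382
grip_force: 15.0
```

carry_out(
  deltas=[
    [[0,0,0.01,0,0.3],[0,0,0.03,0,0.3],[0,0,0.06,0,0.3],[0,0,0.09,0,0.3],[0,0,0.12,0,0.3],[0,0,0.14,0,0.3],[-0.01,0.01,0.15,0,0.3],[-0.03,0.03,0.15,0,0.3],[-0.055,0.055,0.15,0,0.3],[-0.08,0.08,0.15,0,0.3],[-0.105,0.105,0.15,0,0.3],[-0.125,0.127,0.15,0,0.3],[-0.136,0.138,0.15,0,0.3],[-0.14,0.142,0.15,0,0.3],[-0.14,0.142,0.15,0,0.3],[-0.14,0.142,0.15,0,0.3],[-0.14,0.142,0.12,0,0.3],[-0.14,0.142,0.1,0,0.3],[-0.14,0.142,0.08,0,0.3],[-0.14,0.142,0.08,0,0.3]],
  ],
)

```text
time: 14.6
tcp_pos: [0.4774, 0.2796, 0.1583]
eef_rot: [-2.222, -2.218, 0.01]
ft_force: [0.7, -0.2, -1.7]
grip_width: 0.0385
grip_force: 15.0
```

Run:
```python
from bench import optics, finder
import cv2, numpy as np
im=optics.get_image("scene")
cv2.imwrite("pics/s3.png",cv2.resize(im[130:310,300:500,::-1],(660,594)))
for q in ("cup_center","beaker_center"):
    for r in finder.spot_point(q,"scene"): print(q,round(r["confidence"],2),np.round(r["point"],4))
```

```text
cup_center 0.56 [0.4792 0.2797 0.0334]
beaker_center 0.69 [0.6635 0.2133 0.0525]
```

View pics/s3.png

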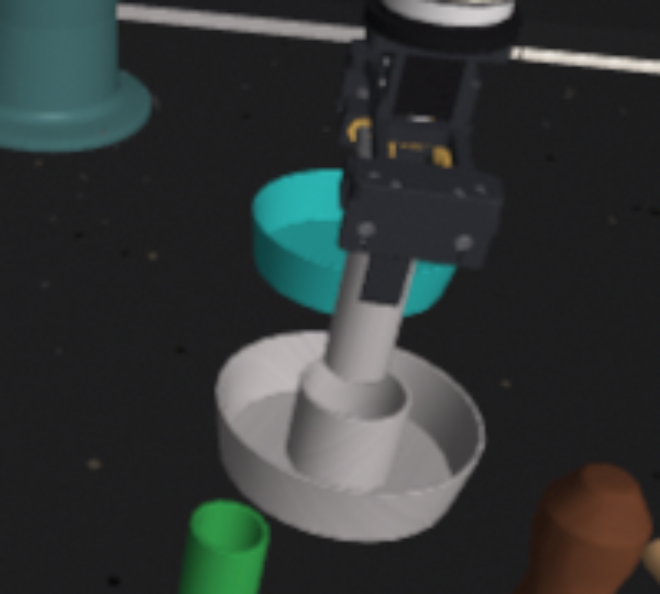

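The beaker hangs upright over the cup mouth (crop 358,378; rim centre about 354,390), centred. I'll lower it, slowing near the floor.

carry_out(
  deltas=[
    [[0,0,-0.012,0,0.3],[0,0,-0.024,0,0.3],[0,0,-0.036,0,0.3],[0,0,-0.048,0,0.3],[0,0,-0.057,0,0.3],[0,0,-0.063,0,0.3],[0,0,-0.066,0,0.3],[0,0,-0.068,0,0.3],[0,0,-0.069,0,0.3],[0,0,-0.07,0,0.3],[0,0,-0.07,0,0.3],[0,0,-0.07,0,0.3]],
  ],
)

```text
time: 15.95
tcp_pos: [0.4789, 0.2819, 0.092]
eef_rot: [2.221, 2.221, 0.001]
ft_force: [0.7, 0.7, -1.7]
grip_width: 0.0383
grip_force: 15.0
```

carry_out(
  deltas=[
    [[0,0,-0.0005,0,0.3],[0,0,-0.001,0,0.3],[0,0,-0.001,0,0.3],[0,0,-0.001,0,0.3]],
  ],
)

```text
time: 16.35
tcp_pos: [0.4787, 0.2818, 0.0907]
eef_rot: [-2.221, -2.221, 0.0]
ft_force: [0.1, -0.0, -1.9]
grip_width: 0.0382
grip_force: 15.0
```

carry_out(
  deltas=[
    [[0,0,-0.0005,0,0.3],[0,0,-0.001,0,0.3],[0,0,-0.001,0,0.3]],
  ],
)

```text
time: 16.65
tcp_pos: [0.479, 0.2819, 0.0902]
eef_rot: [2.221, 2.221, 0.001]
ft_force: [-0.1, -0.5, 3.2]
grip_width: 0.0385
grip_force: 15.0
```

Contact shows as the force going from -1.9 to 3.2 N. I'll release, rise and retreat.

carry_out(
  deltas=[
    [[0,0,0,0,0.47],[0,0,0,0,0.52],[0,0,0,0,0.57],[0,0,0,0,0.62],[0,0,0,0,0.7],[0,0,0,0,0.7],[0,0,0.01,0,0.7],[0,0,0.03,0,0.7],[0,0,0.06,0,0.7],[0,0,0.1,0,0.7],[0,0,0.14,0,0.7],[0,0,0.16,0,0.7],[0.02,-0.03,0.16,0,0.7],[0.04,-0.07,0.16,0,0.7],[0.06,-0.11,0.16,0,0.7],[0.08,-0.15,0.16,0,0.7],[0.09,-0.19,0.16,0,0.7],[0.1,-0.22,0.16,0,0.7],[0.1,-0.22,0.16,0,0.7],[0.1,-0.22,0.16,0,0.7]],
  ],
)

```text
time: 18.65
tcp_pos: [0.5788, 0.0613, 0.2503]
eef_rot: [-2.223, -2.219, -0.001]
ft_force: [0.1, 0.1, -0.6]
grip_width: 0.0615
grip_force: 0.0
```

Run:
```python
from bench import optics
import cv2
cv2.imwrite("pics/s4.png",optics.get_image("scene")[:,:,::-1])
```

```text
(no output)
```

View pics/s4.png

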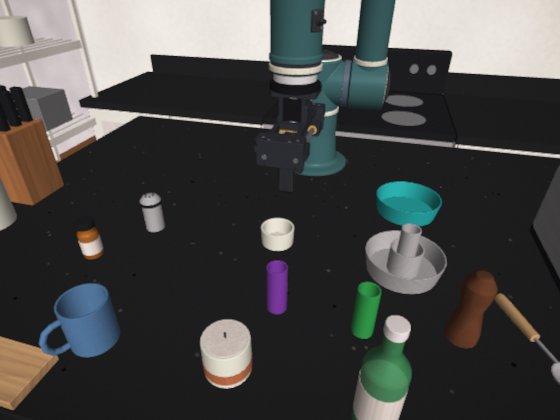

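The beaker stands upright in the cup (409,240) inside the dish (404,262). Everything else is where it was and the gripper is clear.

```bash
python3 -c "
from bench import workorder
print(workorder.finish_job())"
```

```text
the job is handed in; nothing more can be done
None
```

The three vessels are nested: the cup stands upright in the steel dish and the beaker upright in the cup, each lowered to contact before release. The dish and shaker were left where they stood, and the job was handed in at about 19 s.

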